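Find the twisted slide carrier by rocking it and hold it tipped with a weight

ROBOT

A 7-joint arm with a two-finger parallel gripper is mounted at the origin on the work surface. World frame = base frame: x ahead of the robot, y to its left, z up, the work surface at z = 0. Lengths are in m, angles in rad, forces in N, time in s.
With the tool pointing down it reaches from about 0.425 to 0.875 m from the base axis. Payload 8.4 kg.
Tool frame: the origin (TCP) lies between the finger pads; the fingertips stand 25 mm ahead of it and the grasp point (between the pads) lies 6 mm ahead of it; z points along the fingers, y is the line along which they close (so a half turn about z gives the same grasp; the last joint's range is limited). The gripper opens to 87 mm and grips with 3 to 60 N. Pads are 19 mm wide; open, the fingers measure 117 mm over their backs; the gripper's body (75 mm by 190 mm) begins 51 mm behind the grasp point.
Start: joints at [-1.321, 0.333, 0.04, 1.465, -0.013, 1.343, -0.059], TCP at [0.222, 0.611, 0.248] pointing down, gripper open.
Joint ranges: [-2.58, 2.58], [-0.38, 2.09], [-1.3, 1.39], [0.25, 2.4], [-1.5, 4.64], [0.08, 2.09], [-2.65, 2.65]. Speed limits (rad/s): [2.22, 2.22, 2.79, 2.79, 3.14, 3.14, 3.14].

INTERFACE

Orientations are given as a unit quaternion [w, x, y, z].
In Python, from bench import status, eyes, workorder gives the robot as it stands.
- The arm moves only by the tool send_rows, never from a script. Its argument "plan" is a list that holds one entry, the list of rows, each a list of 7 numbers: the shift along the tool's x, y, z in m, then the turn, a rotation vector about the tool's x, y, z in rad, then the closure, from -1 (fully open) to 1 (shut). A call has 1 to 10 rows; each row shifts and turns the commanded pose from where the row before left it, along the tool's axes as they then stand; what a row does not reach is not made up. A row lasts 1/10 s, in which the tool goes at most 50 mm and 8.59 degrees, less where a joint would pass 70% of its speed; a pose out of reach is approached as far as the arm can. A call is refused whole if a number of a shift passes 0.05 or a number of a turn 0.15, either way. A call with a gripper value outside its range is refused whole. The fingers move at their own pace and stop on an object; the grip force is fixed at half the most. Time passes only in rows, so rows that do not move let the fingers close. It gives the time, the measured TCP pose, the force, the opening and the grip force at its end, in the units of the state.
- status.sense(): the state, without advancing time (a new reading comes with each control period).
- eyes.capture(name): name is "scene" or "top" or "wrist"; returns a dict with "img" (480x640x3 uint8, red, green, blue), "z_map" (480x640 float32, m along the optical axis (not along the pixel's ray), 0 where there is no reading), "camera_matrix" (3x3 intrinsics, pixels), "k1" (the pictures are not rectified: a ray, as slopes to the right and down, at radius r is drawn at 1 + k1 r^2 times it, then the intrinsics apply), "pose" (4x4, takes a point from camera to world coordinates); the wrist camera has in their place "mount" (4x4, takes a point from camera to tool coordinates, whose origin is the TCP and whose axes are the flange's). Camera axes: x right, y down, z forward; pixel columns grow to the right and rows downward; lengths in m; the calibration is good to about 2 mm. A picture is of the moment at which its call begins: read the wrist's pose just before it.
- workorder.job_done(): hands the job in; it is judged then, once.
The state is a dict: "clock": time; "qpos": joint angles; "joint_velocities": joint speeds; "tau": joint torques, N m; "tcp_pos": TCP position; "orientation": TCP orientation; "force": force on the tool from outside, world axes, zero at the start; "torque": the same for the moment, N m; "grip_width": finger opening in m; "finger_force": force on a finger pad.
Only numpy, scipy, OpenCV 4.12 (cv2) and the standard library are available. Lean on these libraries where they do the work, as an engineer would, in place of code of your own. Each camera call takes 0.05 s, during which the arm holds its last target. There are 200 camera calls.

TASK

One of the three aluminium slide carriers on the granite surface plate is twisted. Press gently on their corners with a finger to find the one that rocks, then stand the brass weight upright on one of its sinking corners, so that the carrier stays tipped and its gap can be measured. Set the weight down, do not drop it; keep all carriers on the granite, never lean hard on one, and do not disturb the other things on the bench.

Things in the scene. Friction and masses are not known exactly. Their poses are not given: they have to be found in the camera images.
- carrier_a: One of three slide carriers that look alike and lie in any order (the letter says nothing of its condition). Bare aluminium plate 125 (x) x 90 (y) x 5 mm, about 0.25 kg, a glass slide let in flush on either side of a middle grip bar (40 mm along x, 12 wide in y, 24 high above the plate). Origin: centre of the underside at the level of the pads' feet, z up; plate top 10 mm, bar top 34 mm above it.
- carrier_b: As carrier_a. Each stands on four square pads 14 mm wide under its corners, centred at x = +-53.5, y = +-36 mm. On exactly one of the three, the twisted one, two diagonally opposite pads (either diagonal) end 3 mm above the granite; at rest it still stands level on the other two, at the same height as the good ones.
- carrier_c: As carrier_a. The twisted one: about 0.5 N straight down above a short pad tips it until that pad touches; the plate there sinks some 2.5 mm and the carrier tilts about 0.05 rad. Let go, it falls back level. Pressed above a long pad it does not move, nor does a good carrier at any corner.
- surface_top (a point): Centre of the top face of the granite surface plate, a fixed dark grey slab 300 (x) x 420 (y) x 40 mm; its top is 40 mm above the bench. The carriers stand on it in a row along its y, about 140 mm apart, long sides roughly along x. Pressed on a rigid corner they yield only about 1 mm per 20 N, and more than 25 N is leaning hard: touch down slowly (5 mm/s).
- weight: Loose brass calibration weight, 0.2 kg, standing on the bench to the left or right of the granite: cylinder 30 mm across and 33 mm high with a knob 18 mm across on a thin neck, 46 mm high in all; origin under its centre, z up. Stood on the plate above a short pad, or up to 10 mm further in, it keeps the twisted carrier tipped; it does not tip a good one, nor the twisted one at a long pad.
- straightedge: Bystander: loose steel straightedge 22 x 160 x 6 mm lying on the granite's far side; origin under its centre.
- tip_box: Bystander: clear and grey box of pipette tips 124 x 89 x 57 mm, loose, beside the granite on the side opposite the weight; origin under its centre.
- beaker: Bystander: loose glass beaker 74 mm across, 95 mm high, left of the granite; origin under its centre.
- bottle: Bystander: loose white bottle with a red cap, 64 mm across, 150 mm high, right of the granite; origin under its centre.
- surface_plate: The same granite slab; origin under its centre, on the bench.
Not all that is in view belongs to the job. What is shaped like the carrier_b but brown or green is not meant. Of the things shaped like the weight, the brass one is meant.

How it is judged:
On the way:
1. a carrier, standing on the granite, is rocked by the fingers (tilted by more than 0.02 rad) (((angle between carrier_a's own z axis and vertical between 0.02 and 0.09 rad and contact force between carrier_a and the fingers above 0.2 N and contact force between carrier_a and surface_plate above 0.5 N and z of carrier_a in the frame of surface_top between -0.004 and 0.006 m and x of carrier_a in the frame of surface_top between -0.15 and 0.15 m and y of carrier_a in the frame of surface_top between -0.21 and 0.21 m) or (angle between carrier_b's own z axis and vertical between 0.02 and 0.09 rad and contact force between carrier_b and the fingers above 0.2 N and contact force between carrier_b and surface_plate above 0.5 N and z of carrier_b in the frame of surface_top between -0.004 and 0.006 m and x of carrier_b in the frame of surface_top between -0.15 and 0.15 m and y of carrier_b in the frame of surface_top between -0.21 and 0.21 m) or (angle between carrier_c's own z axis and vertical between 0.02 and 0.09 rad and contact force between carrier_c and the fingers above 0.2 N and contact force between carrier_c and surface_plate above 0.5 N and z of carrier_c in the frame of surface_top between -0.004 and 0.006 m and x of carrier_c in the frame of surface_top between -0.15 and 0.15 m and y of carrier_c in the frame of surface_top between -0.21 and 0.21 m))), for 0.1 s.
At the end, for the whole second after the job is handed in: The twisted carrier stands tipped on the granite (0.025 to 0.09 rad) under the brass weight alone, which stands upright on it (within 0.15 rad), released and at rest; the other two carriers lie level on the granite (tilt under 0.015 rad) (((angle between carrier_a's own z axis and vertical between 0.025 and 0.09 rad and contact force between carrier_a and weight above 1 N and contact force between carrier_a and straightedge below 0.05 N and angle between each of carrier_b, carrier_c's own z axis and vertical below 0.015 rad and contact force between carrier_a and carrier_b below 0.05 N and contact force between carrier_a and carrier_c below 0.05 N) or (angle between carrier_b's own z axis and vertical between 0.025 and 0.09 rad and contact force between carrier_b and weight above 1 N and contact force between carrier_b and straightedge below 0.05 N and angle between each of carrier_a, carrier_c's own z axis and vertical below 0.015 rad and contact force between carrier_b and carrier_a below 0.05 N and contact force between carrier_b and carrier_c below 0.05 N) or (angle between carrier_c's own z axis and vertical between 0.025 and 0.09 rad and contact force between carrier_c and weight above 1 N and contact force between carrier_c and straightedge below 0.05 N and angle between each of carrier_a, carrier_b's own z axis and vertical below 0.015 rad and contact force between carrier_c and carrier_a below 0.05 N and contact force between carrier_c and carrier_b below 0.05 N)) and z of carrier_a in the frame of surface_top between -0.004 and 0.006 m and x of carrier_a in the frame of surface_top between -0.15 and 0.15 m and y of carrier_a in the frame of surface_top between -0.21 and 0.21 m and linear speed of each of carrier_a, carrier_b, carrier_c, weight below 0.02 m/s and contact force between each of carrier_a, carrier_b, carrier_c, weight and the arm below 0.05 N and z of carrier_b in the frame of surface_top between -0.004 and 0.006 m and x of carrier_b in the frame of surface_top between -0.15 and 0.15 m and y of carrier_b in the frame of surface_top between -0.21 and 0.21 m and z of carrier_c in the frame of surface_top between -0.004 and 0.006 m and x of carrier_c in the frame of surface_top between -0.15 and 0.15 m and y of carrier_c in the frame of surface_top between -0.21 and 0.21 m and angle between weight's own z axis and vertical below 0.15 rad and contact force between weight and surface_plate below 0.05 N); the robot touches nothing.
It fails at once if a carrier is pressed onto the granite with more than 25 N (contact force between any of carrier_a, carrier_b, carrier_c and surface_plate above 25 N).
It fails at once if the weight is dropped (let go more than 10 mm above a carrier's plate) (horizontal distance between weight and surface_top below 0.27 m and z of weight in the frame of surface_top above 0.02 m and contact force between weight and the fingers below 0.01 N).
It fails at once if a carrier is lifted off the granite (z of any of carrier_a, carrier_b, carrier_c in the frame of surface_top above 0.02 m).
It fails at once if another thing on the bench is moved more than 25 mm (distance of any of straightedge, tip_box, beaker, bottle from where it was at the start of the episode above 0.025 m).
It also fails if it takes over 72 s, if anything falls off the work surface, if the arm or the gripper's body presses on something with over 40 N, if the wrist force passes 120 N, or if a joint passes its speed limit or range.

## Working session

There is one attempt and no reset: what is moved stays moved. The work goes in short steps, Python scripts to look and compute and a tool call to move; the robot and the scene stay as the last step left them, time stands still between calls to the robot, and variables do not carry over. Pictures are saved under pics/ and viewed, at most 10 in all, crops included, and the job is handed in when it is done.

Besides the shell and the picture viewer there is one more tool, called after "Request:" as a command line: name --argument value ..., lists and objects as JSON in quotes. send_rows: Moves the arm, as the interface text tells. Its arguments: {"type":"object","properties":{"plan":{"type":"array","items":{"type":"array","items":{"type":"array","items":{"type":"number"}}}}},"required":["plan"]}

```bash
mkdir -p pics; ls; cat > h.py <<'E'
import numpy as np, cv2
from bench import status, eyes, workorder
from scipy.spatial.transform import Rotation as R
def q2R(q): return R.from_quat([q[1],q[2],q[3],q[0]]).as_matrix()
def cap(name):
    s=status.sense(); c=eyes.capture(name)
    if 'pose' in c: P=np.array(c['pose'])
    else:
        T=np.eye(4); T[:3,:3]=q2R(s['orientation']); T[:3,3]=s['tcp_pos']; P=T@np.array(c['mount'])
    c['P']=P; return c
def slopes(c,uv):
    K=np.array(c['camera_matrix']); uv=np.asarray(uv,float).reshape(-1,1,2)
    return cv2.undistortPoints(uv,K,np.array([c['k1'],0,0,0,0.])).reshape(-1,2)
def plane(c,uv,z):
    d=np.c_[slopes(c,uv),np.ones(len(np.atleast_2d(uv)))]@c['P'][:3,:3].T; o=c['P'][:3,3]
    return o+d*((z-o[2])/d[:,2])[:,None]
def cloud(c):
    v,u=np.mgrid[:480,:640]; s=slopes(c,np.c_[u.ravel(),v.ravel()]); z=c['z_map'].ravel()[:,None]
    return (np.c_[s*z,z]@c['P'][:3,:3].T+c['P'][:3,3]).reshape(480,640,3)
def save(c,n): cv2.imwrite('pics/'+n,c['img'][:,:,::-1])
E
python3 - <<'E'
from h import *
print(status.sense())
for n in('top','scene'):
    c=cap(n); save(c,n+'0.png'); print(n,c['camera_matrix'],c['k1'],c['P'])
    np.save(n+'.npy',c,allow_pickle=True)
E
```

```text
pics
{'clock': 0.0, 'qpos': array([-1.32121241,  0.33388764,  0.03986405,  1.46631215, -0.01336644,
        1.34333818, -0.05845785]), 'joint_velocities': array([ 1.26672557e-05, -1.00582273e-03, -2.35985802e-04,  1.73970567e-04,
        1.06286740e-04, -1.55811901e-04,  1.18946581e-03]), 'tau': array([-1.17969394e-03, -6.56343627e+01,  1.33415099e+00, -4.03824449e+01,
       -5.99499140e-02,  4.42158175e-02,  1.67336716e-04]), 'tcp_pos': array([0.22201553, 0.61041728, 0.24665418]), 'orientation': array([-7.52431378e-05,  1.73489001e-01,  9.84835449e-01, -8.36620125e-04]), 'force': array([ 0.12184953,  0.15176311, -0.04509936]), 'torque': array([ 0.00365726, -0.01171005,  0.05020139]), 'finger_force': 0.0, 'grip_width': 0.08698050062248318}
top [[533.44867374   0.         313.30098885]
 [  0.         533.44867374 251.19411955]
 [  0.           0.           1.        ]] -0.10265343137757066 [[ 1.77795854e-02 -9.88206609e-01  1.52090709e-01  3.00451732e-01]
 [-9.99841096e-01 -1.77692681e-02  1.42712134e-03 -4.14284882e-03]
 [ 1.29224985e-03 -1.52091914e-01 -9.88365509e-01  1.33905929e+00]
 [ 0.00000000e+00  0.00000000e+00  0.00000000e+00  1.00000000e+00]]
scene [[510.01434583   0.         327.30244769]
 [  0.         510.01434583 242.10013987]
 [  0.           0.           1.        ]] -0.00742046325884306 [[-0.64141327  0.4436334  -0.62592206  1.14729354]
 [ 0.76687122  0.34702188 -0.5398929   0.54283397]
 [-0.02230587 -0.82629608 -0.56279413  0.63306085]
 [ 0.          0.          0.          1.        ]]
```

View pics/top0.png

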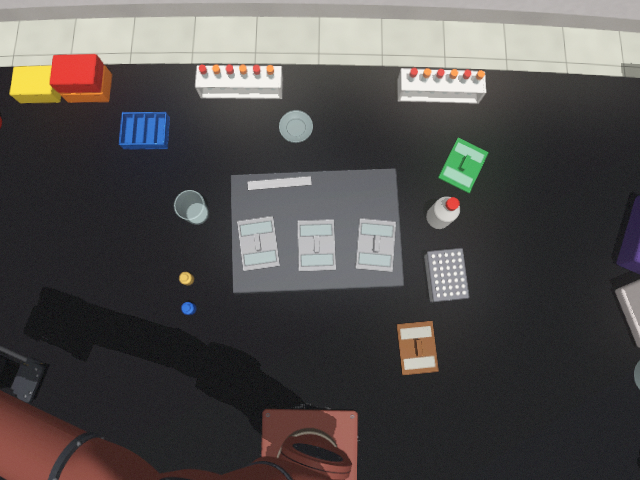

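View pics/scene0.png

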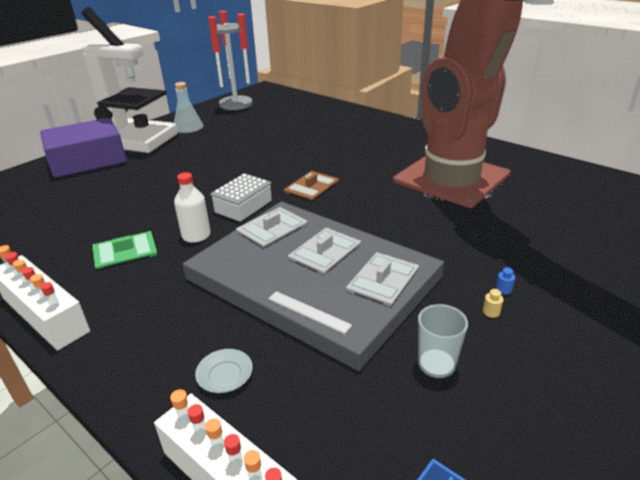

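The top view shows three carriers near (258,243), (317,245) and (376,244). The brass weight is at (186,278), with the blue look-alike at (188,308) and the beaker at (190,207). The tip box and bottle are on the right. The scene view agrees.

```bash
python3 - <<'E'
from h import *
c=np.load('top.npy',allow_pickle=True).item(); im=c['img']; P=cloud(c)
hsv=cv2.cvtColor(im,cv2.COLOR_RGB2HSV)
m=(im.min(2)>115).astype(np.uint8)*255; m[:205]=0; m[285:]=0; m[:,:232]=0; m[:,402:]=0
m=cv2.morphologyEx(m,cv2.MORPH_CLOSE,np.ones((7,7)))
for k in cv2.findContours(m,0,2)[0]:
    if cv2.contourArea(k)<500: continue
    b=cv2.boxPoints(cv2.minAreaRect(k)); w=plane(c,b,.05)[:,:2]
    e=w[1]-w[0],w[2]-w[1]; l=max(e,key=np.linalg.norm)
    print('carr',w.mean(0).round(4),'len',[np.linalg.norm(x).round(4) for x in e],'ang',np.degrees(np.arctan(l[1]/l[0])).round(2))
    x,y,ww,hh=cv2.boundingRect(k); print('  zmed',np.median(P[y+5:y+hh-5,x+5:x+ww-5,2]).round(4))
for n,lo,hi in(('brass',(15,90,90),(35,255,255)),('blue',(105,150,60),(125,255,255))):
    m=cv2.inRange(hsv,lo,hi); m[:260]=0; m[325:]=0; m[:,:170]=0;m[:,205:]=0
    v,u=np.nonzero(m); p=P[v,u]; t=p[p[:,2]>.038]; print(n,len(u),p[:,:].min(0),p.max(0),t.mean(0),len(t), plane(c,[[u.mean(),v.mean()]],.025))
for n,(u0,v0,u1,v1) in dict(beaker=(170,185,212,228),bottle=(425,193,465,232),granite=(236,255,400,284)).items():
    p=P[v0:v1,u0:u1].reshape(-1,3);q=p[p[:,2]>.03];print(n,np.percentile(q,[3,50,97],axis=0).round(3))
E
```

```text
carr [ 0.5023 -0.0163] len [np.float64(0.1676), np.float64(0.4108)] ang 89.21
  zmed 0.0477
brass 159 [ 0.41617622  0.29844821 -0.00587893] [0.44774429 0.33832361 0.0521922 ] [0.42783933 0.31266437 0.0458316 ] 42 [[0.42913619 0.31369296 0.025     ]]
blue 161 [ 0.3410772   0.2891481  -0.00170931] [0.36998815 0.32849881 0.05529974] [0.35653737 0.30332072 0.04605821] 51 [[0.35519398 0.30415358 0.025     ]]
beaker [[0.565 0.265 0.033]
 [0.608 0.308 0.072]
 [0.634 0.332 0.098]]
bottle [[ 0.57  -0.345  0.038]
 [ 0.591 -0.311  0.104]
 [ 0.624 -0.29   0.154]]
granite [[ 0.422 -0.203  0.036]
 [ 0.456 -0.012  0.042]
 [ 0.489  0.176  0.054]]
```

```bash
python3 - <<'E'
from h import *
c=np.load('top.npy',allow_pickle=True).item(); im=c['img']; P=cloud(c)
print([im[250,x].tolist() for x in (250,287,302,345)])
g=im.min(2)
for th in (135,150):
  m=(g>th).astype(np.uint8)*255; m[:205]=0; m[285:]=0; m[:,:232]=0; m[:,402:]=0
  m=cv2.morphologyEx(m,cv2.MORPH_CLOSE,np.ones((7,7)))
  for k in cv2.findContours(m,0,2)[0]:
    if cv2.contourArea(k)<500: continue
    b=cv2.boxPoints(cv2.minAreaRect(k)); w=plane(c,b,.05)[:,:2]
    e=w[1]-w[0],w[2]-w[1]; l=max(e,key=np.linalg.norm)
    print(th,w.mean(0).round(4),[np.linalg.norm(x).round(4) for x in e],'ang',np.degrees(np.arctan(l[1]/l[0])).round(2))
E
```

```text
[[190, 190, 191], [112, 116, 119], [190, 191, 192], [115, 117, 122]]
135 [ 0.5155 -0.0083] [np.float64(0.0922), np.float64(0.1263)] ang 2.43
135 [ 0.5188 -0.1545] [np.float64(0.1266), np.float64(0.0928)] ang -4.4
135 [0.5177 0.1347] [np.float64(0.091), np.float64(0.1268)] ang 9.29
150 [ 0.518  -0.1552] [np.float64(0.1247), np.float64(0.0907)] ang -4.42
150 [ 0.5156 -0.009 ] [np.float64(0.0899), np.float64(0.1261)] ang 2.93
150 [0.5176 0.1346] [np.float64(0.0904), np.float64(0.1264)] ang 9.29
```

Request:
send_rows --plan '[[[0, 0, 0, 0, 0, -0.1163, 1], [0, 0, 0, 0, 0, -0.1162, 1], [0, 0, 0, 0, 0, -0.1162, 1], [-0.018, -0.035, 0, 0, 0, 0, 1], [-0.018, -0.035, 0, 0, 0, 0, 1], [-0.018, -0.035, 0, 0, 0, 0, 1], [-0.018, -0.035, 0, 0, 0, 0, 1], [-0.018, -0.035, 0, 0, 0, 0, 1], [-0.018, -0.035, 0, 0, 0, 0, 1], [-0.018, -0.035, 0, 0, 0, 0, 1]]]'

```text
clock: 1.1
tcp_pos: [0.3485, 0.3641, 0.2473]
orientation: [-0.0, 0.0, 1.0, -0.0]
force: [0.5, -0.2, -0.0]
grip_width: 0.0153
finger_force: 0.0
```

Request:
send_rows --plan '[[[-0.0138, -0.0253, 0.014, 0, 0, 0, 1], [-0.0138, -0.0253, 0.018, 0, 0, 0, 1], [-0.0138, -0.0253, 0.02, 0, 0, 0, 1], [-0.0138, -0.0253, 0.02, 0, 0, 0, 1], [-0.0138, -0.0253, 0.02, 0, 0, 0, 1], [-0.0138, -0.0253, 0.02, 0, 0, 0, 1], [-0.0138, -0.0253, 0.02, 0, 0, 0, 1], [-0.0138, -0.0253, 0.02, 0, 0, 0, 1], [0, 0, 0, 0, 0, 0, 1], [0, 0, 0, 0, 0, 0, 1]]]'

```text
clock: 2.1
tcp_pos: [0.4582, 0.1628, 0.0951]
orientation: [-0.001, 0.001, 1.0, -0.0]
force: [-0.6, -0.1, -0.0]
grip_width: 0.0006
finger_force: 0.0
```

```bash
python3 - <<'E'
from h import *
c=cap('wrist'); save(c,'w1.png'); print(c['P'])
E
```

```text
[[ 0.00238634  0.96390597  0.2662322   0.38625087]
 [ 0.99999505 -0.00175476 -0.00261015  0.16302674]
 [-0.00204877  0.26623712 -0.96390539  0.2323148 ]
 [ 0.          0.          0.          1.        ]]
```

View pics/w1.png

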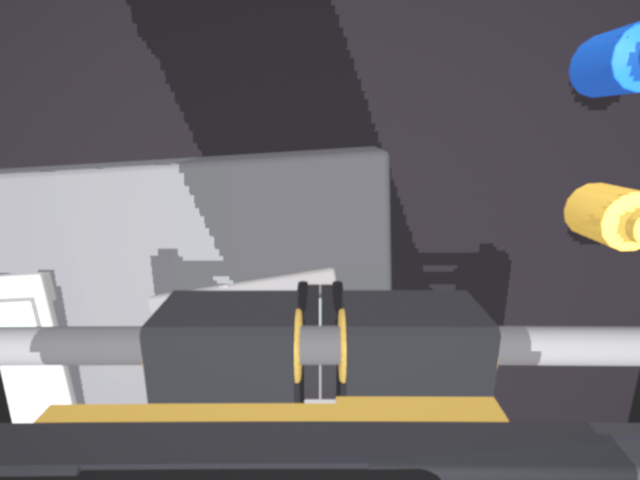

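The wrist view shows the fingertip near (320,290), just inside the left carrier's near-left corner at (335,270). I'll descend slowly from here.

Request:
send_rows --plan '[[[0, 0, 0.005, 0, 0, 0, 1], [0, 0, 0.005, 0, 0, 0, 1], [0, 0, 0.003, 0, 0, 0, 1], [0, 0, 0.002, 0, 0, 0, 1], [0, 0, 0.001, 0, 0, 0, 1], [0, 0, 0.001, 0, 0, 0, 1], [0, 0, 0.0005, 0, 0, 0, 1], [0, 0, 0.0005, 0, 0, 0, 1], [0, 0, 0, 0, 0, 0, 1]]]'

```text
clock: 3.05
tcp_pos: [0.4585, 0.1634, 0.0776]
orientation: [0.0, 0.0, 1.0, -0.0]
force: [-0.2, 0.2, -0.0]
grip_width: 0.0006
finger_force: 0.0
```

Request:
send_rows --plan '[[[0, 0, 0.0005, 0, 0, 0, 1], [0, 0, 0.0005, 0, 0, 0, 1], [0, 0, 0.0005, 0, 0, 0, 1]]]'

```text
clock: 3.35
tcp_pos: [0.4585, 0.1634, 0.076]
orientation: [0.0, 0.0, 1.0, 0.0]
force: [-0.0, 0.3, -0.4]
grip_width: 0.0004
finger_force: 0.0
```

Request:
send_rows --plan '[[[0, 0, 0.0005, 0, 0, 0, 1], [0, 0, 0.0005, 0, 0, 0, 1]]]'

```text
clock: 3.55
tcp_pos: [0.4585, 0.1634, 0.0754]
orientation: [-0.0, 0.0, 1.0, 0.0]
force: [-3.1, -1.0, 10.1]
grip_width: 0.0006
finger_force: 5.5
```

Request:
send_rows --plan '[[[0, 0, 0.0005, 0, 0, 0, 1]]]'

```text
clock: 3.65
tcp_pos: [0.4586, 0.1634, 0.0753]
orientation: [-0.0, 0.0, 1.0, 0.0]
force: [-5.6, -2.9, 18.1]
grip_width: 0.0004
finger_force: 8.8
```

Rigid there, with contact at TCP z ≈ 0.0757. Next is the near-right corner of the same carrier.

Request:
send_rows --plan '[[[0, 0, -0.01, 0, 0, 0, 1], [-0.006, -0.0365, 0, 0, 0, 0, 1], [-0.006, -0.0365, 0, 0, 0, 0, 1], [0, 0, 0, 0, 0, 0, 1], [0, 0, 0.003, 0, 0, 0, 1], [0, 0, 0.003, 0, 0, 0, 1], [0, 0, 0.001, 0, 0, 0, 1], [0, 0, 0.0005, 0, 0, 0, 1], [0, 0, 0.0005, 0, 0, 0, 1], [0, 0, 0.0005, 0, 0, 0, 1]]]'

```text
clock: 4.65
tcp_pos: [0.4705, 0.0907, 0.076]
orientation: [-0.0, -0.0, 1.0, -0.0]
force: [-1.0, 0.8, -0.1]
grip_width: 0.0005
finger_force: 0.0
```

Request:
send_rows --plan '[[[0, 0, 0.0005, 0, 0, 0, 1]]]'

```text
clock: 4.75
tcp_pos: [0.4705, 0.0905, 0.0755]
orientation: [0.0, -0.0, 1.0, -0.0]
force: [-0.2, 0.3, 0.5]
grip_width: 0.0004
finger_force: 0.0
```

Request:
send_rows --plan '[[[0, 0, 0.0005, 0, 0, 0, 1]]]'

```text
clock: 4.85
tcp_pos: [0.4705, 0.0905, 0.0754]
orientation: [-0.0, 0.0, 1.0, 0.0]
force: [-4.5, -1.2, 10.1]
grip_width: 0.0008
finger_force: 5.3
```

Left carrier is good. Next is the middle one, near-left corner.

Request:
send_rows --plan '[[[0, 0, -0.01, 0, 0, 0, 1], [0.005, -0.033, 0, 0, 0, 0, 1], [0.005, -0.0325, 0, 0, 0, 0, 1], [0, 0, 0, 0, 0, 0, 1], [0, 0, 0.003, 0, 0, 0, 1], [0, 0, 0.003, 0, 0, 0, 1], [0, 0, 0.001, 0, 0, 0, 1], [0, 0, 0.001, 0, 0, 0, 1], [0, 0, 0.0005, 0, 0, 0, 1], [0, 0, 0.0005, 0, 0, 0, 1]]]'

```text
clock: 5.85
tcp_pos: [0.4605, 0.0251, 0.076]
orientation: [-0.0, -0.0, 1.0, -0.0]
force: [0.2, 0.2, -0.3]
grip_width: 0.0004
finger_force: 0.0
```

Request:
send_rows --plan '[[[0, 0, 0.0005, 0, 0, 0, 1]]]'

```text
clock: 5.95
tcp_pos: [0.4605, 0.025, 0.0755]
orientation: [0.0, -0.0, 1.0, -0.0]
force: [-0.1, -0.6, 0.4]
grip_width: 0.0003
finger_force: 0.0
```

Request:
send_rows --plan '[[[0, 0, 0.0005, 0, 0, 0, 1]]]'

```text
clock: 6.05
tcp_pos: [0.4606, 0.025, 0.0754]
orientation: [-0.0, 0.0, 1.0, 0.0]
force: [-4.1, 0.3, 11.1]
grip_width: -0.0
finger_force: 5.6
```

Request:
send_rows --plan '[[[0, 0, 0.0003, 0, 0, 0, 1]]]'

```text
clock: 6.15
tcp_pos: [0.4606, 0.025, 0.0754]
orientation: [-0.0, 0.0, 1.0, 0.0]
force: [-5.7, -0.3, 12.7]
grip_width: 0.0005
finger_force: 6.7
```

Request:
send_rows --plan '[[[0, 0, -0.01, 0, 0, 0, 1], [-0.0015, -0.036, 0, 0, 0, 0, 1], [-0.0015, -0.036, 0, 0, 0, 0, 1], [0, 0, 0, 0, 0, 0, 1], [0, 0, 0.003, 0, 0, 0, 1], [0, 0, 0.003, 0, 0, 0, 1], [0, 0, 0.001, 0, 0, 0, 1], [0, 0, 0.001, 0, 0, 0, 1], [0, 0, 0.0005, 0, 0, 0, 1], [0, 0, 0.0005, 0, 0, 0, 1]]]'

```text
clock: 7.15
tcp_pos: [0.4635, -0.0468, 0.0757]
orientation: [-0.0, -0.0, 1.0, -0.0]
force: [-0.5, 0.2, 0.4]
grip_width: 0.0004
finger_force: 0.0
```

Request:
send_rows --plan '[[[0, 0, 0.0005, 0, 0, 0, 1]]]'

```text
clock: 7.25
tcp_pos: [0.4635, -0.0469, 0.0754]
orientation: [-0.0, -0.0, 1.0, 0.0]
force: [-3.1, 0.6, 7.9]
grip_width: 0.0004
finger_force: 4.6
```

Request:
send_rows --plan '[[[0, 0, 0.0005, 0, 0, 0, 1]]]'

```text
clock: 7.35
tcp_pos: [0.4636, -0.047, 0.0754]
orientation: [-0.0, 0.0, 1.0, 0.0]
force: [-6.0, 1.0, 15.9]
grip_width: 0.0007
finger_force: 7.9
```

Middle carrier is good too, so the right one should be twisted. Testing its near-left corner.

Request:
send_rows --plan '[[[0, 0, -0.01, 0, 0, 0, 1], [-0.002, -0.034, 0, 0, 0, 0, 1], [-0.002, -0.034, 0, 0, 0, 0, 1], [0, 0, 0, 0, 0, 0, 1], [0, 0, 0.003, 0, 0, 0, 1], [0, 0, 0.003, 0, 0, 0, 1], [0, 0, 0.001, 0, 0, 0, 1], [0, 0, 0.001, 0, 0, 0, 1], [0, 0, 0.0005, 0, 0, 0, 1], [0, 0, 0.0005, 0, 0, 0, 1]]]'

```text
clock: 8.35
tcp_pos: [0.4675, -0.1148, 0.0757]
orientation: [-0.0, -0.0, 1.0, -0.0]
force: [0.1, 0.2, -0.8]
grip_width: 0.0006
finger_force: 0.0
```

Request:
send_rows --plan '[[[0, 0, 0.0005, 0, 0, 0, 1]]]'

```text
clock: 8.45
tcp_pos: [0.4675, -0.1149, 0.0754]
orientation: [0.0, -0.0, 1.0, 0.0]
force: [-2.8, 0.8, 8.4]
grip_width: 0.0005
finger_force: 4.5
```

Request:
send_rows --plan '[[[0, 0, 0.0003, 0, 0, 0, 1]]]'

```text
clock: 8.55
tcp_pos: [0.4676, -0.115, 0.0754]
orientation: [-0.0, 0.0, 1.0, 0.0]
force: [-4.4, 1.7, 10.2]
grip_width: 0.0004
finger_force: 5.3
```

Rigid. Now its near-right corner: dx −0.0056, dy −0.072.

Request:
send_rows --plan '[[[0, 0, -0.01, 0, 0, 0, 1], [0.003, -0.036, 0, 0, 0, 0, 1], [0.0025, -0.036, 0, 0, 0, 0, 1], [0, 0, 0, 0, 0, 0, 1], [0, 0, 0.003, 0, 0, 0, 1], [0, 0, 0.003, 0, 0, 0, 1], [0, 0, 0.001, 0, 0, 0, 1], [0, 0, 0.001, 0, 0, 0, 1], [0, 0, 0.0005, 0, 0, 0, 1], [0, 0, 0.0005, 0, 0, 0, 1]]]'

```text
clock: 9.55
tcp_pos: [0.462, -0.1868, 0.076]
orientation: [-0.0, -0.0, 1.0, 0.0]
force: [1.0, 0.4, 0.4]
grip_width: 0.0006
finger_force: 0.0
```

Request:
send_rows --plan '[[[0, 0, 0.0005, 0, 0, 0, 1]]]'

```text
clock: 9.65
tcp_pos: [0.462, -0.187, 0.0755]
orientation: [0.0, 0.0, 1.0, -0.0]
force: [0.5, -0.7, -0.0]
grip_width: 0.0004
finger_force: 0.0
```

Request:
send_rows --plan '[[[0, 0, 0.0005, 0, 0, 0, 1]]]'

```text
clock: 9.75
tcp_pos: [0.462, -0.1871, 0.075]
orientation: [0.0, 0.0, 1.0, -0.0]
force: [-0.0, 0.4, -0.7]
grip_width: 0.0002
finger_force: 0.2
```

Request:
send_rows --plan '[[[0, 0, 0.0005, 0, 0, 0, 1], [0, 0, 0.0005, 0, 0, 0, 1]]]'

```text
clock: 9.95
tcp_pos: [0.4619, -0.1872, 0.074]
orientation: [0.0, 0.0, 1.0, -0.0]
force: [0.6, 0.1, 0.2]
grip_width: 0.0002
finger_force: 0.2
```

Request:
send_rows --plan '[[[0, 0, 0.0004, 0, 0, 0, 1], [0, 0, 0, 0, 0, 0, 1], [0, 0, 0, 0, 0, 0, 1]]]'

```text
clock: 10.25
tcp_pos: [0.462, -0.1872, 0.0736]
orientation: [-0.0, 0.0, 1.0, -0.0]
force: [0.2, 0.8, 0.4]
grip_width: 0.0004
finger_force: 0.2
```

Request:
send_rows --plan '[[[0, 0, 0.0005, 0, 0, 0, 1]]]'

```text
clock: 10.35
tcp_pos: [0.462, -0.1871, 0.0731]
orientation: [0.0, 0.0, 1.0, -0.0]
force: [-0.9, -0.3, 1.2]
grip_width: 0.0005
finger_force: 0.7
```

Request:
send_rows --plan '[[[0, 0, 0.0003, 0, 0, 0, 1], [0, 0, 0, 0, 0, 0, 1]]]'

```text
clock: 10.55
tcp_pos: [0.462, -0.1872, 0.0729]
orientation: [0.0, 0.0, 1.0, -0.0]
force: [-2.0, -0.4, 4.5]
grip_width: 0.0004
finger_force: 2.0
```

Found it: the right carrier's near-right corner sinks about 2.6 mm. Now to the weight.

Request:
send_rows --plan '[[[0, 0, -0.03, 0, 0, 0, 1], [0, 0, -0.05, 0, 0, 0, 1], [0, 0, -0.045, 0, 0, 0, -1], [0.003, 0.042, 0, 0, 0, 0, -1], [0.003, 0.042, 0, 0, 0, 0, -1], [0.003, 0.042, 0, 0, 0, 0, -1], [0.003, 0.042, 0, 0, 0, 0, -1], [0.003, 0.042, 0, 0, 0, 0, -1], [0.003, 0.042, 0, 0, 0, 0, -1], [0.003, 0.042, 0, 0, 0, 0, -1]]]'

```text
clock: 11.55
tcp_pos: [0.4405, 0.1087, 0.1978]
orientation: [0.0, 0.0, 1.0, 0.0]
force: [0.9, 0.4, 0.4]
grip_width: 0.0565
finger_force: 0.0
```

Request:
send_rows --plan '[[[0.003, 0.042, 0, 0, 0, 0, -1], [0.003, 0.042, 0, 0, 0, 0, -1], [0.003, 0.042, 0, 0, 0, 0, -1], [0.002, 0.04, 0.01, 0, 0, 0, -1], [0.002, 0.04, 0.02, 0, 0, 0, -1], [0, 0, 0.02, 0, 0, 0, -1], [0, 0, 0, 0, 0, 0, -1], [0, 0, 0, 0, 0, 0, -1]]]'

```text
clock: 12.35
tcp_pos: [0.4281, 0.3121, 0.1478]
orientation: [-0.0, 0.0, 1.0, -0.001]
force: [-0.5, 1.3, 1.0]
grip_width: 0.087
finger_force: 0.0
```

```bash
python3 - <<'E'
from h import *
print(status.sense()['tcp_pos'])
c=cap('wrist'); save(c,'w2.png'); P=cloud(c)
hsv=cv2.cvtColor(c['img'],cv2.COLOR_RGB2HSV); m=cv2.inRange(hsv,(15,90,90),(35,255,255))
v,u=np.nonzero(m); p=P[v,u]; 
t=p[(p[:,2]>.040)&(p[:,2]<.05)]; print(len(p),len(t),t.min(0),t.max(0)); 
t=p[(p[:,2]>.005)&(p[:,2]<.036)]; print(len(t),t.min(0),t.max(0)); 
E
```

```text
[0.42809604 0.31209167 0.14777589]
12250 691 [0.42230963 0.30570727 0.04063516] [0.44027903 0.3227074  0.04746533]
1286 [0.41650639 0.29964817 0.00534836] [0.44603763 0.32916306 0.03561429]
```

View pics/w2.png

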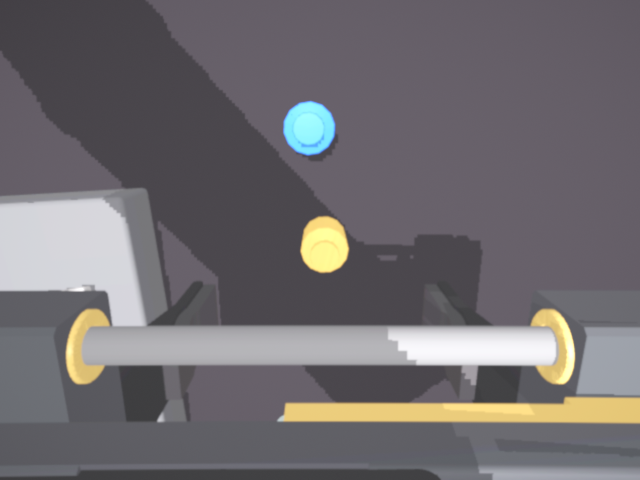

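The brass weight is at (325,243) and the blue one is behind it at (309,128). The depth points put the brass axis at (0.431, 0.314), a 30 mm body and a 46 mm top, which matches the size given. Descending.

Request:
send_rows --plan '[[[-0.003, 0.002, 0.01, 0, 0, 0, -1], [0, 0, 0.03, 0, 0, 0, -1], [0, 0, 0.03, 0, 0, 0, -1], [0, 0, 0.025, 0, 0, 0, -1], [0, 0, 0.014, 0, 0, 0, -1], [0, 0, 0.005, 0, 0, 0, -1], [0, 0, 0, 0, 0, 0, -1]]]'

```text
clock: 13.1
tcp_pos: [0.4313, 0.3148, 0.0339]
orientation: [0.0, 0.0, 1.0, -0.0]
force: [0.7, 0.2, 0.8]
grip_width: 0.0872
finger_force: 0.0
```

Request:
send_rows --plan '[[[0, 0, 0, 0, 0, 0, 1], [0, 0, 0, 0, 0, 0, 1], [0, 0, 0, 0, 0, 0, 1], [0, 0, 0, 0, 0, 0, 1], [0, 0, 0, 0, 0, 0, 1], [0, 0, 0, 0, 0, 0, 1], [0, 0, 0, 0, 0, 0, 1], [0, 0, 0, 0, 0, 0, 1]]]'

```text
clock: 13.9
tcp_pos: [0.431, 0.3149, 0.0337]
orientation: [-0.0, 0.0, 1.0, -0.0]
force: [0.0, -0.6, -0.7]
grip_width: 0.0314
finger_force: 0.0
```

Request:
send_rows --plan '[[[0, 0, 0, 0, 0, 0, 1], [0, 0, 0, 0, 0, 0, 1], [0, 0, 0, 0, 0, 0, 1], [0, 0, 0, 0, 0, 0, 1]]]'

```text
clock: 14.3
tcp_pos: [0.431, 0.3149, 0.0337]
orientation: [-0.0, 0.0, 1.0, -0.0]
force: [0.3, 0.9, -1.0]
grip_width: 0.0294
finger_force: 30.0
```

Request:
send_rows --plan '[[[0, 0, -0.01, 0, 0, 0, 1], [0, 0, -0.02, 0, 0, 0, 1], [0, 0, -0.03, 0, 0, 0, 1], [0, 0, -0.03, 0, 0, 0, 1], [0, 0, -0.02, 0, 0, 0, 1], [0, 0, -0.01, 0, 0, 0, 1], [0, 0, 0, 0, 0, 0, 1]]]'

```text
clock: 15.0
tcp_pos: [0.4315, 0.3153, 0.1552]
orientation: [0.001, 0.0, 1.0, 0.001]
force: [0.2, 1.3, -1.8]
grip_width: 0.0291
finger_force: 30.0
```

Request:
send_rows --plan '[[[-0.0025, -0.02, 0, 0, 0, 0, 1], [-0.0025, -0.038, 0, 0, 0, 0, 1], [-0.0025, -0.038, 0, 0, 0, 0, 1], [-0.0025, -0.038, 0, 0, 0, 0, 1], [-0.0025, -0.038, 0, 0, 0, 0, 1], [-0.0025, -0.038, 0, 0, 0, 0, 1], [-0.0025, -0.038, 0, 0, 0, 0, 1], [-0.0025, -0.038, 0, 0, 0, 0, 1], [-0.0025, -0.038, 0, 0, 0, 0, 1], [-0.0025, -0.038, 0, 0, 0, 0, 1]]]'

```text
clock: 16.0
tcp_pos: [0.455, -0.0487, 0.1526]
orientation: [-0.001, -0.0, 1.0, -0.0]
force: [0.5, 0.6, -1.6]
grip_width: 0.0292
finger_force: 30.0
```

Request:
send_rows --plan '[[[-0.0025, -0.038, 0, 0, 0, 0, 1], [-0.0025, -0.038, 0, 0, 0, 0, 1], [-0.0025, -0.038, 0, 0, 0, 0, 1], [-0.0025, -0.023, 0, 0, 0, 0, 1], [0, 0, 0.01, 0, 0, 0, 1], [0, 0, 0.02, 0, 0, 0, 1], [0, 0, 0.02, 0, 0, 0, 1], [0, 0, 0.01, 0, 0, 0, 1], [0, 0, 0, 0, 0, 0, 1], [0, 0, 0, 0, 0, 0, 1]]]'

```text
clock: 17.0
tcp_pos: [0.4659, -0.1839, 0.0938]
orientation: [-0.0, -0.0, 1.0, -0.0]
force: [0.7, 0.7, -2.2]
grip_width: 0.0293
finger_force: 30.0
```

```bash
python3 - <<'E'
from h import *
c=cap('wrist'); save(c,'w3.png')
E
```

```text
(no output)
```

View pics/w3.png

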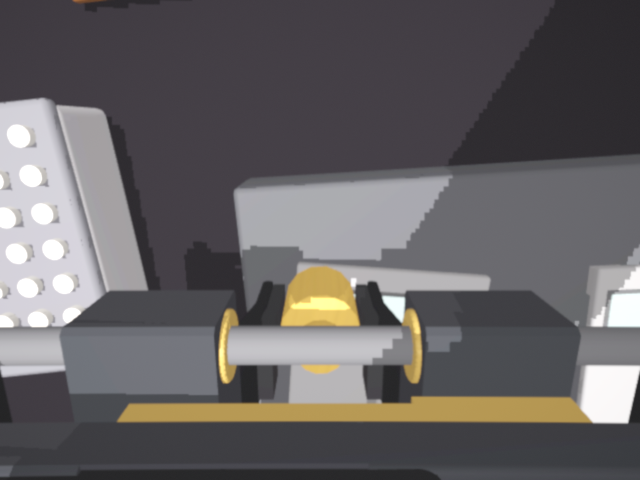

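The wrist view shows the weight held upright at (320,320) over the near-right corner of the right carrier at (299,265). Lowering slowly.

Request:
send_rows --plan '[[[0, 0, 0.004, 0, 0, 0, 1], [0, 0, 0.002, 0, 0, 0, 1], [0, 0, 0.001, 0, 0, 0, 1], [0, 0, 0.001, 0, 0, 0, 1], [0, 0, 0.0005, 0, 0, 0, 1], [0, 0, 0.0005, 0, 0, 0, 1], [0, 0, 0.0005, 0, 0, 0, 1]]]'

```text
clock: 17.75
tcp_pos: [0.466, -0.1841, 0.0843]
orientation: [0.0, 0.0, 1.0, -0.0]
force: [-0.1, -0.5, -2.2]
grip_width: 0.0295
finger_force: 30.0
```

Request:
send_rows --plan '[[[0, 0, 0.0005, 0, 0, 0, 1], [0, 0, 0.0005, 0, 0, 0, 1]]]'

```text
clock: 17.95
tcp_pos: [0.466, -0.1841, 0.0833]
orientation: [0.0, 0.0, 1.0, -0.0]
force: [-0.4, 0.1, -1.5]
grip_width: 0.029
finger_force: 30.0
```

Request:
send_rows --plan '[[[0, 0, 0.0005, 0, 0, 0, 1]]]'

```text
clock: 18.05
tcp_pos: [0.466, -0.1841, 0.0828]
orientation: [0.0, 0.0, 1.0, -0.0]
force: [-0.5, -0.8, -1.5]
grip_width: 0.0289
finger_force: 30.0
```

Force has begun to shift, so the corner is sinking. One more half millimetre, then open gently.

Request:
send_rows --plan '[[[0, 0, 0.0005, 0, 0, 0, 1]]]'

```text
clock: 18.15
tcp_pos: [0.4659, -0.1841, 0.0823]
orientation: [0.0, 0.0, 1.0, -0.0]
force: [-0.7, -0.0, -1.0]
grip_width: 0.0294
finger_force: 30.0
```

Request:
send_rows --plan '[[[0, 0, 0, 0, 0, 0, 0.1], [0, 0, 0, 0, 0, 0, 0.1], [0, 0, 0, 0, 0, 0, 0.0], [0, 0, 0, 0, 0, 0, -0.1], [0, 0, 0, 0, 0, 0, -0.2], [0, 0, 0, 0, 0, 0, -0.2]]]'

```text
clock: 18.75
tcp_pos: [0.466, -0.1841, 0.0823]
orientation: [0.0, 0.0, 1.0, -0.0]
force: [-0.6, -0.2, -0.1]
grip_width: 0.0509
finger_force: 0.0
```

Lift straight up clear, then look.

Request:
send_rows --plan '[[[0, 0, -0.01, 0, 0, 0, -0.2], [0, 0, -0.02, 0, 0, 0, -0.2], [0, 0, -0.03, 0, 0, 0, -0.2], [0, 0, -0.04, 0, 0, 0, -0.2], [0, 0, -0.04, 0, 0, 0, -0.2], [0.03, 0, 0, 0, 0, 0, -0.2], [0.03, 0, 0, 0, 0, 0, -0.2], [0.03, 0, 0, 0, 0, 0, -0.2], [0, 0, 0, 0, 0, 0, -0.2]]]'

```text
clock: 19.65
tcp_pos: [0.3731, -0.1847, 0.2229]
orientation: [0.0, 0.001, 1.0, 0.001]
force: [0.5, -0.1, 0.4]
grip_width: 0.0521
finger_force: 0.0
```

```bash
python3 - <<'E'
from h import *
s=status.sense(); print(s['clock'],s['tcp_pos'])
c=cap('scene'); cv2.imwrite('pics/s2.png',cv2.resize(c['img'][150:350,180:460,::-1],None,fx=2.8,fy=2.8))
w=cap('wrist'); P=cloud(w); im=w['img']; save(w,'w4.png')
hsv=cv2.cvtColor(im,cv2.COLOR_RGB2HSV); m=cv2.inRange(hsv,(15,90,90),(35,255,255))
p=P[m>0]; p=p[(abs(p[:,0]-.466)<.04)&(abs(p[:,1]+.184)<.04)]; k=p[p[:,2]>.085]; print('knob',k.min(0),k.max(0))
def tilt(c):
    Q=cloud(c).reshape(-1,3); a=np.radians(-4.4); d=Q[:,:2]-[.518,-.155]
    lx=d@[np.cos(a),np.sin(a)]; ly=d@[-np.sin(a),np.cos(a)]
    s=(abs(lx)<58)&(abs(lx)<.058)&(abs(ly)>.012)&(abs(ly)<.041)&(Q[:,2]>.042)&(Q[:,2]<.058)&~((lx<-.02)&(ly<0))
    A=np.c_[lx[s],ly[s],np.ones(s.sum())]; f=np.linalg.lstsq(A,Q[s,2],rcond=None)[0]; print('plane',s.sum(),f, np.hypot(*f[:2]))
tilt(w); tilt(c); tilt(cap('top')); tilt(np.load('scene.npy',allow_pickle=True).item()); tilt(np.load('top.npy',allow_pickle=True).item())
E
```

```text
19.65 [ 0.37313329 -0.18468534  0.22290406]
knob [ 0.47007451 -0.1918172   0.09206396] [ 0.47351859 -0.1809382   0.09467493]
plane 2313 [0.01765531 0.03997574 0.05000492] 0.04370091471211633
plane 529 [0.02991061 0.04179055 0.0488757 ] 0.05139158378417676
plane 913 [0.02773475 0.04337    0.05055259] 0.05147983842450397
plane 590 [ 0.00090569 -0.00104759  0.04872053] 0.0013848151189946338
plane 911 [-0.0016356  -0.00190495  0.05035312] 0.0025107827139979927
```

View pics/s2.png

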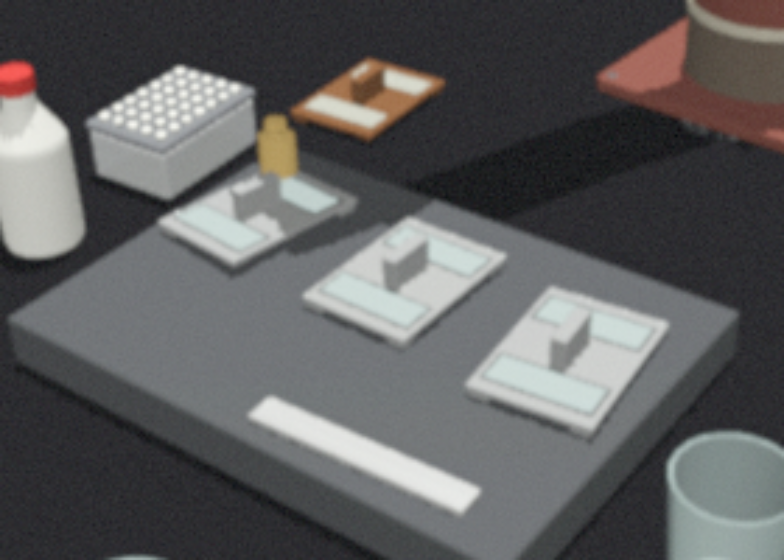

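The weight stands upright on the carrier's corner at (278,150). Depth gives a carrier tilt of 0.051 rad, and it was about 0 before. The arm is clear, so I'm handing in.

```bash
python3 -c "
from bench import workorder; print(workorder.job_done())"
```

```text
the job is handed in; nothing more can be done
None
```

The right-hand carrier is the twisted one; the brass weight now stands upright on its near-right corner, holding it tipped at about 0.05 rad by depth measurement, and I handed the job in at about 20 s of the 72 s (no verdict came back).

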